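# Join the last side panel of a laptop riser with its cam lock

## Task

A low flat-pack laptop riser lies upside down on the desk and needs its last side panel. Push the panel's bolt and dowels squarely into the open end of the board until it rests against the two rubber buffers, then turn the cam lock beside that end clockwise, about half a turn, until its hook has drawn the panel flush against the board and the lock feels firmly tight. Stop when it is firm, because forcing the fitting strips it, and leave the other things on the desk where they are.

Things in the scene. Friction and masses are not known exactly. Their poses are not given: they have to be found in the camera images.
- riser: Upside-down riser, fixed on the desk: pale wood board 180 (x) x 220 (y) x 28 mm, flat on the desk. Origin: middle of its open end, at desk height; z up; the board runs along +y, the open end face (y=0) looks along -y. At y 220 to 240 mm stands the panel already fitted, 70 mm high; its own wing (fixed, already locked) is at y = 172 mm.
- edge (a point): Middle of the open end face, 14 mm up: mouth of the 16.4 mm bolt hole; 9.2 mm dowel holes, 20 mm deep, at x = +/-60 mm, same height, 1.2 mm chamfers. Two 12 mm black rubber buffers at x = +/-30 mm stand 4 mm proud: the panel slides in easily up to them, pressing them flat takes some 16 N. Let go, it rests at most about 4 mm from home, near enough for the cam to catch the bolt.
- grip (a point): Centre of the wing to be turned, on the cam's vertical axis (it may sit 1 mm off along the board), 48 mm behind the open end (riser x = 0, y = 48 mm), 41 mm above the desk. The wing is an upright grey bar, 10 mm thick, 34 mm long, from 31 to 53 mm above the desk, one end orange, on a grey 40 mm disc in a white 47 mm ring.
- cam (a joint): Cam angle in rad, growing clockwise seen from above (tightens); -0.12 to 4.1. At 0 the wing lies along riser y, orange end towards the open end; the bolt head can enter up to 0.4. The hook catches the bolt past 0.6 and draws it in 2 to 3 mm per rad. Cups sit 1 mm nearer or farther, so it gets tight anywhere from 2.2 to 3.9: feel for it. It stays where it is left.
- cam_lock: The whole cam: wing, disc, hidden spiral hook in the board; origin on its axis at desk height. Torque on the wing, held still after a small step: 0 +/-0.1 Nm free and while drawing; once flush it climbs steeply, 0.1 to 0.2 Nm (some 35 N on the bolt) per 0.05 rad. Well tight at 0.25 to 0.5 Nm (80 to 110 N); under 30 N is loose; it strips at 180 N, some 0.1 rad further.
- panel: Loose side panel standing upright on the desk, pale wood, 0.4 kg, 180 (x) x 20 (y, thickness) x 70 mm high, two 2 mm black rubber feet on top at x = +/-65 mm. Origin: centre of its underside, z up. Jointing face at y = +10 mm, bolt and dowels point along +y. Home: square to the board, origin at riser x = 0, y = -10 mm.
- bolt_root (a point): Middle of the panel's jointing face, 14 mm above its underside, where a steel bolt stands out 44 mm along panel +y: 4 mm neck, at its end an upright 7 mm pin 13 mm high, as a T. At x = +/-60 mm beside it, same height, two fluted wooden dowels 8 mm thick, 18 mm long, with round ends. Flush when this point meets point edge.
- mug: Bystander: stoneware mug on a cork coaster behind the work, 80 mm wide, 79 mm high. Origin at its underside.
- phone: Bystander: black phone lying flat left of the work, beyond the fitted panel, 146 x 72 x 8 mm. Origin: centre of its underside.
- stapler: Bystander: red and black stapler behind and right of the work, 34 x 135 x 46 mm. Origin: centre of its underside.
- tape_roll: Bystander: red roll of paper tape lying flat left of the work, 66 mm across, 22 mm high. Origin: centre of its underside.

How it is judged:
By the outcome, as a careful person would: the job done as asked, in the order asked, and still so for the second after the job is handed in, with the robot touching nothing.
It also fails if it takes over 72 s, if anything falls off the work surface, if the arm or the gripper's body presses on something with over 40 N, if the wrist force passes 120 N, or if a joint passes its speed limit or range.

## Robot

A 6-joint arm with a two-finger parallel gripper is mounted at the origin on a cart in front of the work surface, level with it; the furniture and walls round the work are solid. World frame = base frame: x ahead of the robot, y to its left, z up, the work surface at z = 0. Lengths are in m, angles in rad, forces in N, time in s.
With the tool pointing down it reaches from about 0.35 to 0.975 m from the base axis. Payload 4.9 kg.
Tool frame: the origin (TCP) lies at the very end of the fingers, on their centre line; the grasp point (between the pads) lies 19 mm behind it; z points along the fingers, y is the line along which they close (so a half turn about z gives the same grasp; the last joint's range is limited). The gripper opens to 85 mm and grips with 20 to 120 N. Pads are 22 mm wide; open, the fingers measure 114 mm over their backs; the gripper's body (76 mm by 85 mm) begins 54 mm behind the grasp point. The pads swing forward as they close: fully open they stand 13 mm farther back than shut.
Start: joints at [1.22, 0.053, 1.613, -0, 1.476, -0.119], TCP at [0.144, 0.608, 0.231] pointing down, gripper open.
Joint ranges: [-3.01, 3.01], [-1.01, 2.22], [0.06, 2.58], [-1.02, 4.17], [0.09, 2.62], [-3.14, 3.14]. Speed limits (rad/s): [2.57, 2.57, 3.14, 3.14, 3.14, 3.14].

## Interface

Orientations are given as a unit quaternion [w, x, y, z].
In Python, from plant import manip gives the robot as it stands.
- The arm moves only by the tool play_rows, never from a script. Its argument "series" is a list that holds one entry, the list of rows, each a list of 7 numbers: the shift along the world's x, y, z in m, then the turn, a rotation vector about the world's x, y, z in degrees, then the opening, from 0 (shut) to 1 (fully open). In form: [[[dx, dy, dz, rx, ry, rz, grip], ...]]. A call has 1 to 10 rows; each row shifts and turns the commanded pose from where the row before left it; what a row does not reach is not made up. A row lasts 1/10 s, in which the tool goes at most 50 mm and 8.59 degrees, less where a joint would pass 70% of its speed; a pose out of reach is approached as far as the arm can. A call with a gripper value outside its range is refused whole. The fingers move at their own pace and stop on an object; the grip force is fixed at half the most. Time passes only in rows, so rows that do not move let the fingers close. It gives the time, the measured TCP pose, the force, the opening and the grip force at its end, in the units of the state.
- manip.state(): the state, without advancing time (a new reading comes with each control period).
- manip.grab_frame(name): name is "side" or "top"; returns a dict with "frame" (420x560x3 uint8, blue, green, red), "mtx" (3x3 intrinsics, pixels), "R" (3x3) and "t" (3): a world point X has camera coordinates R X + t. Camera axes: x right, y down, z forward; pixel columns grow to the right and rows downward; lengths in m; the calibration is good to about 2 mm. A picture is of the moment at which its call begins. There is no depth.
- manip.job_done(): hands the job in; it is judged then, once.
The state is a dict: "time": time; "joint_pos": joint angles; "joint_vel": joint speeds; "joint_efforts": joint torques, N m; "tool_pos": TCP position; "tool_rot": TCP orientation; "contact_force": force on the tool from outside, world axes, zero at the start; "ft_torque": the same for the moment, N m; "gripper_width": opening from 0.0 (shut) to 1.0 (fully open); "grasp_force": force on a finger pad.
Only numpy, scipy, OpenCV 4.12 (cv2) and the standard library are available. Lean on these libraries where they do the work, as an engineer would, in place of code of your own. Each camera call takes 0.05 s, during which the arm holds its last target. There are 200 camera calls.

## Working session

There is one attempt and no reset: what is moved stays moved. The work goes in short steps, Python scripts to look and compute and a tool call to move; the robot and the scene stay as the last step left them, time stands still between calls to the robot, and variables do not carry over. Pictures are saved under pics/ and viewed, at most 10 in all, crops included, and the job is handed in when it is done.

Besides the shell and the picture viewer there is one more tool, called after "Request:" by a JSON object that holds its "fn" and its "kwargs". play_rows: Moves the arm, as the interface text tells. Its arguments: {"type":"object","properties":{"series":{"type":"array"}},"required":["series"]}

```bash
mkdir -p pics
python3 - <<'E'
from plant import manip
import cv2,numpy as np
for n in("top","side"):
    f=manip.grab_frame(n); cv2.imwrite(f"pics/{n}0.png",f["frame"]); np.savez(f"pics/{n}0.npz",**f)
    print(n,f["mtx"].round(1).tolist(),(-f["R"].T@f["t"]).round(3),f["R"].round(3).tolist())
print(manip.state())
E
```

```text
top [[476.3, 0.0, 283.2], [0.0, 476.3, 203.9], [0.0, 0.0, 1.0]] [0.101 0.202 1.371] [[-0.276, -0.961, -0.011], [-0.899, 0.262, -0.351], [0.34, -0.087, -0.936]]
side [[488.2, 0.0, 275.6], [0.0, 488.2, 209.4], [0.0, 0.0, 1.0]] [0.544 1.164 0.849] [[-1.0, -0.001, -0.015], [0.011, 0.598, -0.802], [0.01, -0.802, -0.597]]
{'time': 0.1, 'joint_pos': array([ 1.22000825e+00,  5.33151229e-02,  1.61415243e+00, -1.12846903e-05,
        1.47599129e+00, -1.18991611e-01]), 'joint_vel': array([ 0.00056423, -0.00151558, -0.00346741,  0.00150922, -0.00121698,
       -0.00130103]), 'joint_efforts': array([ 4.01363313e-04, -3.94902635e+01, -3.71365786e+01, -1.64120775e-04,
        3.83019578e-03,  1.45794075e-05]), 'tool_pos': array([0.1433828 , 0.60775574, 0.23017345]), 'tool_rot': array([-2.11702088e-04,  1.15638355e-01,  9.93290944e-01, -9.08778118e-04]), 'contact_force': array([-0.05596342, -0.32105811, -0.1764422 ]), 'ft_torque': array([-0.00311595, -0.01605462, -0.03886423]), 'grasp_force': 0.0, 'gripper_width': 0.9999443489468196}
```

View pics/top0.png

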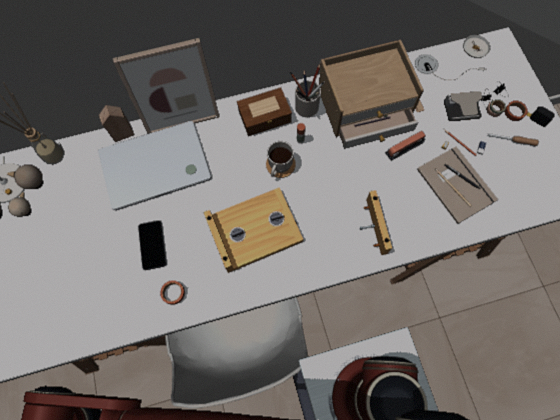

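View pics/side0.png

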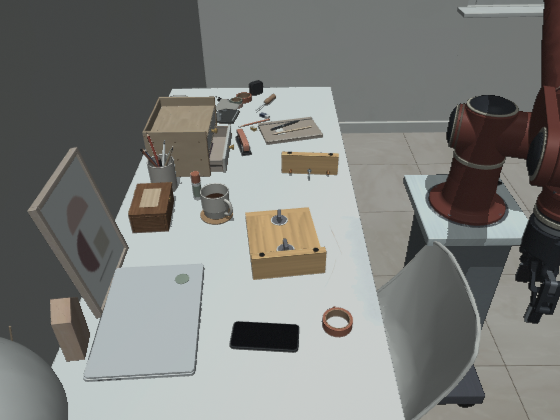

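The top view shows the board at (207–302, 190–268), its open end towards the right, the wing discs at (238,234) and (277,218), and the panel at (378,222) with its bolt pointing left. In the side view the panel is at (310,163) and the board at (285,240). Next I'll enlarge both.

Run:
```python
import cv2,numpy as np
a=cv2.imread("pics/top0.png")[180:280,200:400]; b=cv2.imread("pics/side0.png")[140:290,235:355]
cv2.imwrite("pics/c1.png",cv2.resize(a,None,fx=4,fy=4,interpolation=cv2.INTER_CUBIC))
cv2.imwrite("pics/c2.png",cv2.resize(b,None,fx=4,fy=4,interpolation=cv2.INTER_CUBIC))
```

```text
(no output)
```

View pics/c1.png

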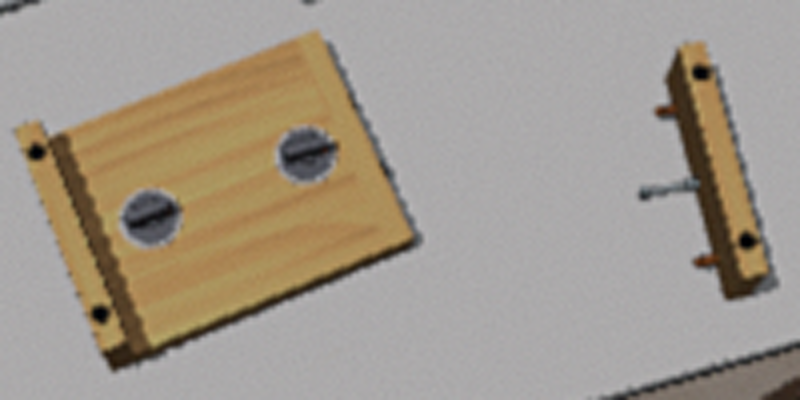

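View pics/c2.png

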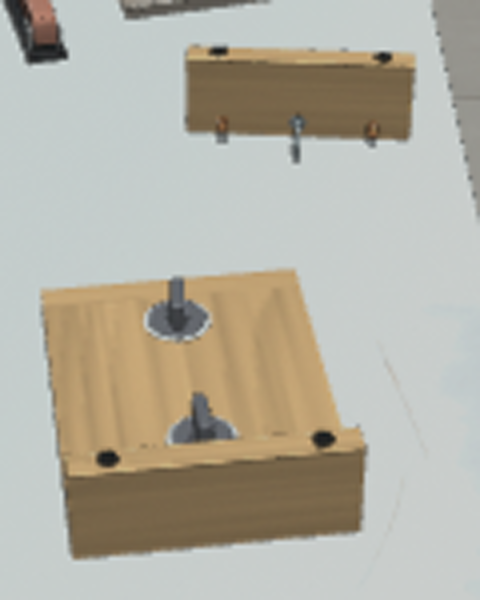

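The crops show the feet in the top crop at (36,152), (100,314), (701,73) and (747,241), the rings at (151,217) and (307,155), and the open-end corners at (318,33) and (418,240). In the side crop the feet are at (108,458), (323,438), (219,51) and (383,57). I'll refine these as centroids and cast rays.

```bash
cat > h.py <<'E'
import cv2,numpy as np
def ray(f,p,z):
    d=f["R"].T@np.linalg.solve(f["mtx"],[p[0],p[1],1.]); c=-f["R"].T@f["t"]
    return c+d*(z-c[2])/d[2]
def proj(f,X):
    q=f["mtx"]@(f["R"]@np.asarray(X,float)+f["t"]); return q[:2]/q[2]
def tri(fs,ps):
    A=[];b=[]
    for f,p in zip(fs,ps):
        d=f["R"].T@np.linalg.solve(f["mtx"],[p[0],p[1],1.]);d/=np.linalg.norm(d);c=-f["R"].T@f["t"]
        P=np.eye(3)-np.outer(d,d);A.append(P);b.append(P@c)
    return np.linalg.lstsq(np.vstack(A),np.hstack(b),rcond=None)[0]
def dark(img,p,r=4):
    # darkness-weighted centroid round a black foot on wood
    x,y=int(round(p[0])),int(round(p[1])); g=img[...,2].astype(float)[y-r:y+r+1,x-r:x+r+1]
    w=np.clip(110-g,0,None); yy,xx=np.mgrid[-r:r+1,-r:r+1]
    w=w*(xx**2+yy**2<=r*r)
    return np.array([x+(w*xx).sum()/w.sum(),y+(w*yy).sum()/w.sum()])
E
python3 - <<'E'
from h import *
T=dict(np.load("pics/top0.npz"));S=dict(np.load("pics/side0.npz"))
ct=lambda u,v:(200+u/4-.4,180+v/4-.4); cs=lambda u,v:(235+u/4-.4,140+v/4-.4)
pts={"fitN":((100,314),(323,438)),"fitF":((36,152),(108,458)),"panN":((747,241),(383,57)),"panF":((701,73),(219,51))}
for k,(a,b) in pts.items():
    p=dark(T["frame"],ct(*a),3);q=dark(S["frame"],cs(*b),3)
    print(k,p.round(2),q.round(2),"tri",tri([T,S],[p,q]).round(4),"T",ray(T,p,.072).round(4)[:2],"S",ray(S,q,.072).round(4)[:2])
for n,f,cc in(("T",T,ct),("S",S,cs)):
    for nm,c in (("openF",{"T":(318,33),"S":(42,290)}[n]),("openN",{"T":(418,240),"S":(297,269)}[n])):
        print(n,nm,ray(f,cc(*c),.028).round(4)[:2])
    for nm,c in (("ring48",{"T":(307,155),"S":(177,321)}[n]),):
        print(n,nm,ray(f,cc(*c),.031).round(4)[:2])
    # rings: bright/grey low-saturation pixels inside the board
    hsv=cv2.cvtColor(f["frame"],cv2.COLOR_BGR2HSV); m=(hsv[...,1]<75).astype(np.uint8)
    nn,l,st,ce=cv2.connectedComponentsWithStats(m,connectivity=4)
    for i in range(1,nn):
        if 80<st[i,4]<400 and 200<ce[i,0]<330 and 180<ce[i,1]<270: print(n,"blob",st[i],ce[i].round(2),ray(f,ce[i],.032).round(4))
print(ray(T,ct(151,217),.031))
E
```

```text
fitN [224.62 258.09] [315.4  249.28] tri [0.4626 0.2829 0.072 ] T [0.4636 0.2827] S [0.4618 0.2835]
fitF [208.68 217.64] [261.54 254.17] tri [0.5915 0.299  0.0727] T [0.5929 0.2989] S [0.5905 0.2989]
panN [386.39 239.8 ] [330.53 153.91] tri [ 0.3866 -0.1695  0.0704] T [ 0.3876 -0.1696] S [ 0.3858 -0.1658]
panF [374.8  197.77] [289.32 152.35] tri [ 0.5157 -0.1814  0.0711] T [ 0.5169 -0.1816] S [ 0.5145 -0.1787]
T openF [0.6431 0.0741]
T openN [0.4649 0.0485]
T ring48 [0.5499 0.109 ]
T blob [268 211  16  15 186] [275.82 218.34] [0.55   0.1106 0.032 ]
T blob [229 227  17  15 198] [237.04 234.12] [0.5348 0.2332 0.032 ]
S openF [0.6435 0.0737]
S openN [0.4641 0.0524]
S ring48 [0.5492 0.1146]
S blob [276 238  19  14 130] [284.74 245.92] [0.5346 0.224  0.032 ]
[0.53562346 0.23210508 0.031     ]
```

Two-view triangulation gives these poses:

| Item | Position (m) | Yaw |
|---|---|---|
| Riser origin | (0.5555, 0.0627) | +7.1° |
| Cam axis | (0.5496, 0.1103) | – |
| Panel | (0.451, -0.1755) | -5.3° |

The foot spacing is 130 mm and the heights are about 72 mm, both as they should be. I'll approach the panel with the tool's y axis along the panel's y.

Request:
{"fn": "play_rows", "kwargs": {"series": [[[0.03, -0.04, 0, 0, 0, 0.8, 1], [0.03, -0.04, 0, 0, 0, 0.8, 1], [0.03, -0.04, 0, 0, 0, 0.8, 1], [0.03, -0.04, 0, 0, 0, 0.8, 1], [0.03, -0.04, 0, 0, 0, 0.8, 1], [0.03, -0.04, 0, 0, 0, 0.8, 1], [0.03, -0.04, 0, 0, 0, 0.8, 1], [0.03, -0.04, 0, 0, 0, 0.8, 1], [0.03, -0.04, 0, 0, 0, 0.8, 1], [0.03, -0.04, 0, 0, 0, 0.8, 1]]]}}

```text
time: 1.1
tool_pos: [0.4442, 0.2064, 0.231]
tool_rot: [-0.0, 0.046, 0.999, 0.0]
contact_force: [1.1, 0.4, -0.1]
gripper_width: 1.0
grasp_force: 0.0
```

Request:
{"fn": "play_rows", "kwargs": {"series": [[[0.001, -0.048, 0, 0, 0, 0, 1], [0.001, -0.048, 0, 0, 0, 0, 1], [0.001, -0.048, 0, 0, 0, 0, 1], [0.001, -0.048, 0, 0, 0, 0, 1], [0.001, -0.048, 0, 0, 0, 0, 1], [0.001, -0.048, 0, 0, 0, 0, 1], [0.001, -0.048, 0, 0, 0, 0, 1], [0.001, -0.048, 0, 0, 0, 0, 1], [0, 0, -0.03, 0, 0, 0, 1], [0, 0, 0, 0, 0, 0, 1]]]}}

```text
time: 2.1
tool_pos: [0.449, -0.1757, 0.1969]
tool_rot: [-0.004, 0.048, 0.999, 0.002]
contact_force: [-0.6, 0.3, -0.0]
gripper_width: 1.007
grasp_force: 0.0
```

Run:
```python
from h import *
T=dict(np.load("pics/top0.npz"));S=dict(np.load("pics/side0.npz"))
a=cv2.resize(T["frame"][203:233,258:293],None,fx=11,fy=11,interpolation=cv2.INTER_NEAREST)
b=cv2.resize(S["frame"][203:233,263:298],None,fx=11,fy=11,interpolation=cv2.INTER_NEAREST)
cv2.imwrite("pics/w.png",np.hstack([a,b]))
```

```text
(no output)
```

View pics/w.png

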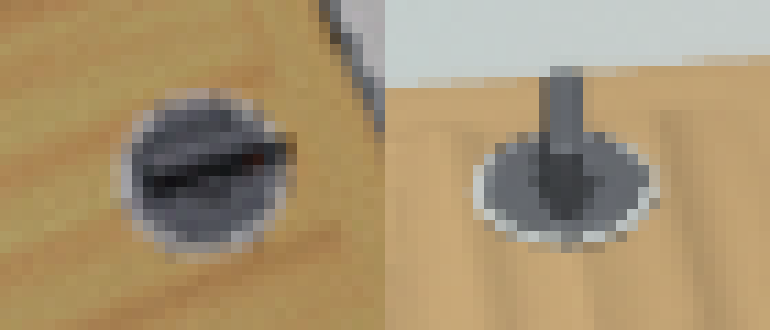

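The reddish wing end lies towards the open end, at (260,157) in the left half of the crop, so the cam is at about 0. Now I'll lower and grip.

Request:
{"fn": "play_rows", "kwargs": {"series": [[[0.002, 0, -0.04, 0, 0, 0, 1], [0, 0, -0.04, 0, 0, 0, 1], [0, 0, -0.04, 0, 0, 0, 1], [0, 0, -0.03, 0, 0, 0, 1], [0, 0, -0.01, 0, 0, 0, 1], [0, 0, 0, 0, 0, 0, 0.6], [0, 0, 0, 0, 0, 0, 0.4], [0, 0, 0, 0, 0, 0, 0.3], [0, 0, 0, 0, 0, 0, 0.25], [0, 0, 0, 0, 0, 0, 0.2]]]}}

```text
time: 3.1
tool_pos: [0.4548, -0.1764, 0.0431]
tool_rot: [0.001, 0.046, 0.999, -0.001]
contact_force: [0.4, 0.9, 8.8]
gripper_width: 0.223
grasp_force: 61.7
```

Request:
{"fn": "play_rows", "kwargs": {"series": [[[0, 0, 0, 0, 0, 0, 0], [0, 0, 0, 0, 0, 0, 0], [0, 0, 0, 0, 0, 0, 0], [0, 0, 0, 0, 0, 0, 0], [0, 0, 0, 0, 0, 0, 0]]]}}

```text
time: 3.6
tool_pos: [0.4548, -0.1764, 0.0431]
tool_rot: [0.001, 0.046, 0.999, -0.001]
contact_force: [-0.2, 0.6, 6.3]
gripper_width: 0.223
grasp_force: 61.1
```

```bash
python3 -c "
from plant import manip
s=manip.state();print(s['tool_pos'],s['tool_rot'],s['contact_force'],s['ft_torque'],s['joint_pos'])"
```

```text
[ 0.45477408 -0.17639599  0.04308046] [ 1.24690880e-03  4.60942354e-02  9.98936157e-01 -5.66232235e-04] [-0.22296954  0.56507042  6.27107297] [0.17467114 0.09299304 0.01908869] [-5.22800045e-01 -7.89723601e-02  2.07831958e+00  1.51963068e-04
  1.13951001e+00 -2.00143848e+00]
```

Request:
{"fn": "play_rows", "kwargs": {"series": [[[0, 0, 0.004, 0, 0, 0, 0], [0.014, 0.02, 0, 0, 0, 1.5, 0], [0.014, 0.02, 0, 0, 0, 1.5, 0], [0.014, 0.021, 0, 0, 0, 1.6, 0], [0.014, 0.021, 0, 0, 0, 1.6, 0], [0.014, 0.021, 0, 0, 0, 1.6, 0], [0.014, 0.021, 0, 0, 0, 1.6, 0], [0.014, 0.02, 0, 0, 0, 1.5, 0], [0.014, 0.02, 0, 0, 0, 1.5, 0], [0, 0, 0, 0, 0, 0, 0]]]}}

```text
time: 4.6
tool_pos: [0.566, -0.0097, 0.0447]
tool_rot: [-0.0, -0.064, 0.998, 0.0]
contact_force: [-0.1, 0.3, -3.9]
gripper_width: 0.223
grasp_force: 60.0
```

Run:
```python
from plant import manip
from h import *
fs=[]
for n in("top","side"):
    f=manip.grab_frame(n); np.savez(f"pics/{n}1.npz",**f); fs.append(f)
s=manip.state();print(s['tool_pos'].round(4),s['tool_rot'].round(4),s['contact_force'],s['ft_torque'],s['joint_pos'].round(3))
o=np.array([.5555,.0627,0]);th=np.radians(7.1);ex=np.array([np.cos(th),np.sin(th),0]);ey=np.array([-ex[1],ex[0],0])
c=[np.round(proj(f,o-.075*ey+[0,0,.05])).astype(int) for f in fs]; print(c)
im=[cv2.resize(f["frame"][p[1]-45:p[1]+45,p[0]-35:p[0]+35],None,fx=5.5,fy=5.5,interpolation=cv2.INTER_CUBIC) for f,p in zip(fs,c)]
cv2.imwrite("pics/p1.png",np.hstack(im))
```

```text
[ 0.5647 -0.0114  0.0444] [-0.0011 -0.0625  0.998   0.    ] [ 0.57519144 -0.89373261 -3.64487736] [-0.01105257  0.00856509 -0.03870518] [-0.152  0.104  1.891 -0.     1.149 -1.847]
[array([314, 201]), array([273, 188])]
```

View pics/p1.png

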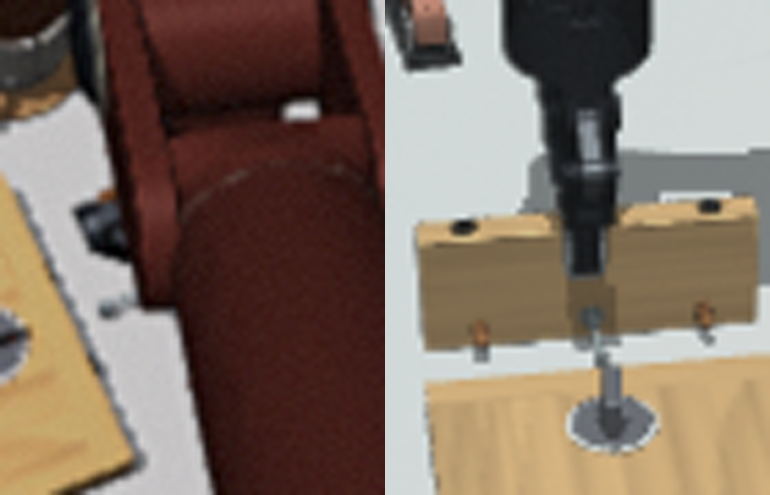

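The side view (right half) shows the panel held upright at about (252,184) and (297,180), with the bolt roughly in line with the wing. In the top view the arm hides all but the bolt end. I'll measure the feet and the bolt from the side view.

Run:
```python
from h import *
S=dict(np.load("pics/side1.npz"));S0=dict(np.load("pics/side0.npz"))
o=np.array([.5555,.0627,0]);th=np.radians(7.1);ex=np.array([np.cos(th),np.sin(th),0]);ey=np.array([-ex[1],ex[0],0])
P=[]
for c in((252,184.5),(297.1,180.3)):
    q=dark(S["frame"],np.array(c)-.4,3); X=ray(S,q,.0735)-[-.001,.002,0]; P.append(X); print(q.round(2),X.round(4))
F,N=P; m=(F+N)/2; d=F-N
print("yaw",np.degrees(np.arctan2(d[1],d[0])),np.linalg.norm(d),"riser x,y of panel mid",(m-o)@ex,(m-o)@ey)
```

```text
[251.85 183.75] [ 0.6265 -0.0025  0.0735]
[296.65 180.02] [ 0.4978 -0.019   0.0735]
yaw 7.337676202823965 0.12985494551757387 riser x,y of panel mid -0.002477069174898519 -0.0737161104749463
```

Request:
{"fn": "play_rows", "kwargs": {"series": [[[0.003, 0, 0, 0, 0, 0, 0], [0, 0, -0.001, 0, 0, 0, 0], [0, 0, -0.0005, 0, 0, 0, 0], [-0.0012, 0.01, 0, 0, 0, 0, 0], [0, 0, 0, 0, 0, 0, 0]]]}}

```text
time: 5.2
tool_pos: [0.5669, -0.0009, 0.0437]
tool_rot: [-0.0, -0.062, 0.998, 0.0]
contact_force: [-0.8, 0.6, -4.4]
gripper_width: 0.222
grasp_force: 60.0
```

Request:
{"fn": "play_rows", "kwargs": {"series": [[[0, 0, -0.0006, 0, 0, 0, 0], [-0.0006, 0.005, 0, 0, 0, 0, 0], [-0.0006, 0.005, 0, 0, 0, 0, 0], [-0.0006, 0.005, 0, 0, 0, 0, 0], [-0.0006, 0.005, 0, 0, 0, 0, 0], [-0.0006, 0.005, 0, 0, 0, 0, 0], [-0.0006, 0.005, 0, 0, 0, 0, 0], [0, 0, 0, 0, 0, 0, 0]]]}}

```text
time: 6.0
tool_pos: [0.5637, 0.0291, 0.0432]
tool_rot: [0.0, -0.063, 0.998, 0.0]
contact_force: [-0.7, 0.5, -2.4]
gripper_width: 0.225
grasp_force: 60.1
```

Run:
```python
from plant import manip
from h import *
fs=[]
for n in("side",):
    f=manip.grab_frame(n); np.savez(f"pics/{n}2.npz",**f); S=f
s=manip.state();print(s['tool_pos'].round(4),s['tool_rot'].round(4),s['contact_force'],s['ft_torque'],s['joint_pos'].round(3))
o=np.array([.5555,.0627,0]);th=np.radians(7.1);ex=np.array([np.cos(th),np.sin(th),0]);ey=np.array([-ex[1],ex[0],0])
print("tool riser",(s['tool_pos']-o)@ex,(s['tool_pos']-o)@ey)
P=[]
for x in(.065,-.065):
    q=dark(S["frame"],proj(S,o+ex*x-.032*ey+[0,0,.072]+[-.001,.0015,0]),4); X=ray(S,q,.072)-[-.001,.0015,0]; P.append(X); print(q.round(2),X.round(4))
F,N=P; m=(F+N)/2; d=F-N
print("yaw",np.degrees(np.arctan2(d[1],d[0])),np.linalg.norm(d),"riser x,y of panel mid",(m-o)@ex,(m-o)@ey)
p=[int(v) for v in proj(S,o)]
cv2.imwrite("pics/p2.png",cv2.resize(S["frame"][p[1]-50:p[1]+50,p[0]-55:p[0]+55],None,fx=6,fy=6,interpolation=cv2.INTER_CUBIC))
```

```text
[0.5638 0.0287 0.0432] [ 0.00e+00 -6.24e-02  9.98e-01  1.00e-04] [ 0.22689468 -0.36336788 -2.58791734] [ 0.0149758  -0.04065168 -0.01223486] [-0.081  0.103  1.894  0.     1.144 -1.777]
tool riser 0.0039969429485012 -0.03471227686599025
[251.88 191.83] [0.625  0.0366 0.072 ]
[297.69 188.2 ] [0.4961 0.0212 0.072 ]
yaw 6.795742249401875 0.12977093819947955 riser x,y of panel mid 0.0008405960144181233 -0.03415241393596494
```

View pics/p2.png

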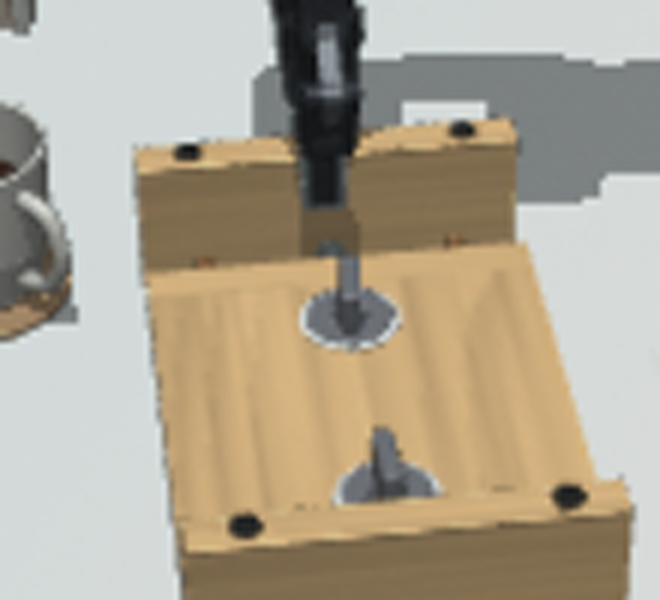

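The bolt has entered without force, and the panel is square and centred to within about 1 mm. Now I'll advance the dowels gently.

Request:
{"fn": "play_rows", "kwargs": {"series": [[[-0.0007, 0.003, 0, 0, 0, 0, 0], [-0.0004, 0.003, 0, 0, 0, 0, 0], [-0.0004, 0.003, 0, 0, 0, 0, 0], [0, 0, 0, 0, 0, 0, 0]]]}}

```text
time: 6.45
tool_pos: [0.5622, 0.0377, 0.0433]
tool_rot: [0.0, -0.062, 0.998, 0.0]
contact_force: [-0.2, -0.1, -2.2]
gripper_width: 0.224
grasp_force: 60.1
```

Request:
{"fn": "play_rows", "kwargs": {"series": [[[-0.0004, 0.003, 0, 0, 0, 0, 0], [-0.0003, 0.002, 0, 0, 0, 0, 0], [0, 0, 0, 0, 0, 0, 0]]]}}

```text
time: 6.75
tool_pos: [0.5616, 0.0426, 0.0432]
tool_rot: [0.0, -0.062, 0.998, 0.0]
contact_force: [-0.0, -0.8, -2.4]
gripper_width: 0.225
grasp_force: 60.1
```

Request:
{"fn": "play_rows", "kwargs": {"series": [[[-0.0003, 0.002, 0, 0, 0, 0, 0], [-0.0003, 0.002, 0, 0, 0, 0, 0], [0, 0.001, 0, 0, 0, 0, 0], [0, 0, 0, 0, 0, 0, 0]]]}}

```text
time: 7.15
tool_pos: [0.5609, 0.0475, 0.0432]
tool_rot: [-0.0, -0.062, 0.998, 0.0]
contact_force: [0.5, -0.3, -2.8]
gripper_width: 0.222
grasp_force: 60.2
```

Request:
{"fn": "play_rows", "kwargs": {"series": [[[-0.0002, 0.001, 0, 0, 0, 0, 0], [0, 0.0005, 0, 0, 0, 0, 0], [0, 0, 0, 0, 0, 0, 0]]]}}

```text
time: 7.45
tool_pos: [0.5608, 0.0484, 0.0432]
tool_rot: [-0.0, -0.062, 0.998, -0.0]
contact_force: [-0.0, -1.7, -2.5]
gripper_width: 0.225
grasp_force: 60.1
```

Contact is beginning.

Request:
{"fn": "play_rows", "kwargs": {"series": [[[0, 0.001, 0, 0, 0, 0, 0], [0, 0.0005, 0, 0, 0, 0, 0], [0, 0, 0, 0, 0, 0, 0]]]}}

```text
time: 7.75
tool_pos: [0.5607, 0.0491, 0.0433]
tool_rot: [-0.0, -0.062, 0.998, -0.001]
contact_force: [-0.5, -5.6, -1.8]
gripper_width: 0.223
grasp_force: 60.2
```

Request:
{"fn": "play_rows", "kwargs": {"series": [[[-0.0001, 0.001, 0, 0, 0, 0, 0], [0, 0, 0, 0, 0, 0, 0]]]}}

```text
time: 7.95
tool_pos: [0.5607, 0.0497, 0.0433]
tool_rot: [-0.0, -0.062, 0.998, -0.002]
contact_force: [-1.5, -7.6, -1.3]
gripper_width: 0.219
grasp_force: 60.2
```

Request:
{"fn": "play_rows", "kwargs": {"series": [[[0, 0.0007, 0, 0, 0, 0, 0], [0, 0, 0, 0, 0, 0, 0], [0, 0, 0, 0, 0, 0, 0.35], [0, 0, 0, 0, 0, 0, 0.4], [0, 0, 0, 0, 0, 0, 0.4], [0, 0, 0.02, 0, 0, 0, 0.4], [0, 0, 0.04, 0, 0, 0, 0.4], [0, 0, 0.04, 0, 0, 0, 0.4], [0, 0, 0, 0, 0, 0, 0.4]]]}}

```text
time: 8.85
tool_pos: [0.5652, 0.0523, 0.151]
tool_rot: [0.007, -0.062, 0.998, -0.0]
contact_force: [0.2, 0.0, 0.6]
gripper_width: 0.406
grasp_force: 0.0
```

Run:
```python
from plant import manip
from h import *
S=manip.grab_frame("side"); T=manip.grab_frame("top")
s=manip.state();print(s['tool_pos'].round(4),s['contact_force'],s['ft_torque'],s['joint_pos'].round(3))
o=np.array([.5555,.0627,0]);th=np.radians(7.1);ex=np.array([np.cos(th),np.sin(th),0]);ey=np.array([-ex[1],ex[0],0])
P=[]
for x in(.065,-.065):
    q=dark(S["frame"],proj(S,o+ex*x-.0135*ey+[0,0,.072]+[-.001,.0013,0]),4); X=ray(S,q,.072)-[-.001,.0013,0]; P.append(X); print(q.round(2),X.round(4))
F,N=P; m=(F+N)/2; d=F-N
print("yaw",np.degrees(np.arctan2(d[1],d[0])),np.linalg.norm(d),"riser x,y of panel mid",(m-o)@ex,(m-o)@ey)
p=[int(v) for v in proj(S,o)]
a=cv2.resize(S["frame"][p[1]-45:p[1]+45,p[0]-45:p[0]+45],None,fx=4.4,fy=4.4,interpolation=cv2.INTER_CUBIC)
p=[int(v) for v in proj(T,o)]
b=cv2.resize(T["frame"][p[1]-45:p[1]+45,p[0]-45:p[0]+45],None,fx=4.4,fy=4.4,interpolation=cv2.INTER_CUBIC)
cv2.imwrite("pics/p3.png",np.hstack([a,b]))
```

```text
[0.5617 0.0523 0.1451] [-1.10755549  0.49987596  0.14124073] [ 0.00977987  0.0357532  -0.04308838] [-0.039 -0.025  1.839  0.     1.324 -1.735]
[252.65 195.77] [0.6221 0.0561 0.072 ]
[298.93 192.  ] [0.4933 0.0404 0.072 ]
yaw 6.957594131186399 0.12970294172236185 riser x,y of panel mid 0.0003887629733103672 -0.014636874446117875
```

View pics/p3.png

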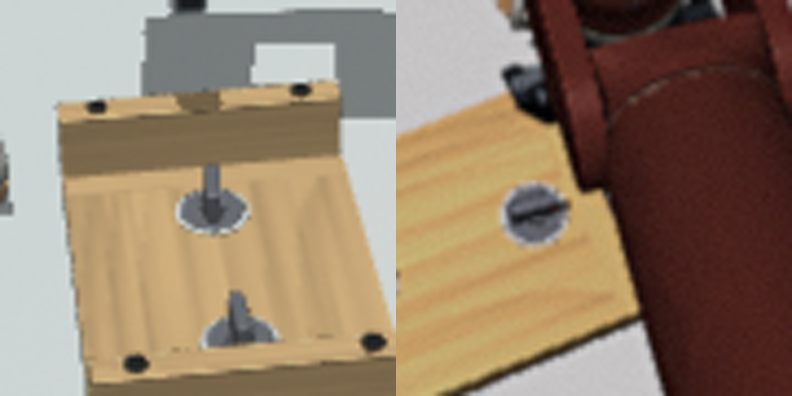

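The panel is pushed home against the buffers: panel y is about -14 mm and yaw 7.0° against the riser's 7.1°. In the side crop the wing is unmoved at (211,185). Next I'll go over the wing with tool y at about 178°, which leaves the last joint enough travel for the whole turn in one grasp.

Request:
{"fn": "play_rows", "kwargs": {"series": [[[-0.0012, 0.0058, 0, 0, 0, 8.1, 0.4], [-0.0012, 0.0058, 0, 0, 0, 8.1, 0.4], [-0.0012, 0.0058, 0, 0, 0, 8.1, 0.4], [-0.0012, 0.0058, 0, 0, 0, 8.1, 0.4], [-0.0012, 0.0058, 0, 0, 0, 8.1, 0.4], [-0.0012, 0.0058, 0, 0, 0, 8.1, 0.4], [-0.0012, 0.0058, 0, 0, 0, 8.1, 0.4], [-0.0012, 0.0058, 0, 0, 0, 8.1, 0.4], [-0.0012, 0.0058, 0, 0, 0, 8.1, 0.4], [-0.0012, 0.0058, 0, 0, 0, 8.1, 0.4]]]}}

```text
time: 9.95
tool_pos: [0.5472, 0.1104, 0.1408]
tool_rot: [-0.001, -0.698, 0.717, 0.001]
contact_force: [-0.5, -0.8, -0.2]
gripper_width: 0.399
grasp_force: 0.0
```

Request:
{"fn": "play_rows", "kwargs": {"series": [[[0, 0, -0.03, 0, 0, 0, 0.4], [0, 0, -0.02, 0, 0, 0, 0.4], [0, 0, 0, 0, 0, 0, 0.4]]]}}

```text
time: 10.25
tool_pos: [0.5445, 0.1099, 0.0875]
tool_rot: [-0.004, -0.695, 0.719, 0.003]
contact_force: [-0.6, -0.1, -1.1]
gripper_width: 0.402
grasp_force: 0.0
```

```bash
python3 -c "
from plant import manip
s=manip.state();print(s['tool_pos'],s['tool_rot'],s['contact_force'],s['ft_torque'],s['joint_pos'])"
```

```text
[0.54450613 0.10991689 0.08753384] [-0.00392573 -0.6954685   0.71853739  0.00348916] [-0.60635776 -0.14857839 -1.06004516] [ 0.00981     0.02327304 -0.02866171] [ 6.50916473e-02  2.89012742e-02  1.88851402e+00  2.51403373e-04
  1.23467913e+00 -3.04395895e+00]
```

Request:
{"fn": "play_rows", "kwargs": {"series": [[[0.003, 0, -0.02, 0, 0, 0, 0.4], [0, 0, 0, 0, 0, 0, 0.4], [0, 0, 0, 0, 0, 0, 0.4]]]}}

```text
time: 10.55
tool_pos: [0.5513, 0.11, 0.0731]
tool_rot: [-0.0, -0.695, 0.719, 0.0]
contact_force: [0.5, -1.2, -0.3]
gripper_width: 0.399
grasp_force: 0.0
```

Request:
{"fn": "play_rows", "kwargs": {"series": [[[-0.0017, 0.0003, -0.012, 0, 0, 0, 0.4], [0, 0, -0.012, 0, 0, 0, 0.4], [0, 0, -0.012, 0, 0, 0, 0.4], [0, 0, -0.001, 0, 0, 0, 0.4], [0, 0, 0, 0, 0, 0, 0.4], [0, 0, 0, 0, 0, 0, 0.4]]]}}

```text
time: 11.15
tool_pos: [0.5503, 0.1103, 0.0365]
tool_rot: [0.0, -0.695, 0.719, -0.0]
contact_force: [1.0, 0.3, -0.5]
gripper_width: 0.401
grasp_force: 0.0
```

Request:
{"fn": "play_rows", "kwargs": {"series": [[[0, 0, 0, 0, 0, 0, 0.25], [0, 0, 0, 0, 0, 0, 0.15], [0, 0, 0, 0, 0, 0, 0.1], [0, 0, 0, 0, 0, 0, 0.05], [0, 0, 0, 0, 0, 0, 0], [0, 0, 0, 0, 0, 0, 0]]]}}

```text
time: 11.75
tool_pos: [0.5498, 0.1104, 0.0369]
tool_rot: [-0.0, -0.695, 0.719, 0.0]
contact_force: [-3.9, 0.4, 5.6]
gripper_width: 0.101
grasp_force: 60.8
```

```bash
cat > s.py <<'E'
from plant import manip
import numpy as np
s=manip.state();w,x,y,z=s['tool_rot']
az=np.degrees(2*np.arctan2(y,x))-90
print('cam',round(np.radians((187.1-az)%360),3),s['tool_pos'].round(4),s['contact_force'].round(1),s['ft_torque'].round(3),'q6',s['joint_pos'][5].round(3),s['joint_efforts'].round(2),s['gripper_width'],s['grasp_force'])
E
python3 s.py
```

```text
cam 0.157 [0.5498 0.1104 0.0369] [-3.9  0.4  5.6] [ 0.038  0.749 -0.066] q6 -3.043 [ -0.42 -33.92 -31.3   -0.09  -1.13  -0.04] 0.10073662161958152 60.81145763397217
```

Request:
{"fn": "play_rows", "kwargs": {"series": [[[-0.0005, 0, 0.0005, 0, 0, -6, 0], [0, 0, 0, 0, 0, -6, 0], [0, 0, 0, 0, 0, -6, 0], [0, 0, 0, 0, 0, -6, 0], [0, 0, 0, 0, 0, -6, 0], [0, 0, 0, 0, 0, -6, 0], [0, 0, 0, 0, 0, -6, 0], [0, 0, 0, 0, 0, -6, 0], [0, 0, 0, 0, 0, -6, 0], [0, 0, 0, 0, 0, 0, 0]]]}}

```text
time: 12.75
tool_pos: [0.5505, 0.11, 0.0369]
tool_rot: [0.001, -0.293, 0.956, -0.001]
contact_force: [2.9, -1.0, -2.3]
gripper_width: 0.098
grasp_force: 59.8
```

```bash
python3 s.py
```

```text
cam 1.099 [0.5505 0.11   0.0369] [ 2.9 -1.  -2.3] [-0.126 -0.501 -0.134] q6 -2.101 [  1.14 -36.82 -30.68   0.3    0.85   0.39] 0.09783893525984759 59.796465039253235
```

Request:
{"fn": "play_rows", "kwargs": {"series": [[[0, 0, 0, 0, 0, -6, 0], [0, 0, 0, 0, 0, -6, 0], [0, 0, 0, 0, 0, -6, 0], [0, 0, 0, 0, 0, -6, 0], [0, 0, 0, 0, 0, -6, 0], [0, 0, 0, 0, 0, -6, 0], [0, 0, 0, 0, 0, -6, 0], [0, 0, 0, 0, 0, 0, 0], [0, 0, 0, 0, 0, 0, 0]]]}}

```text
time: 13.65
tool_pos: [0.5507, 0.1093, 0.0369]
tool_rot: [0.002, 0.068, 0.998, -0.001]
contact_force: [4.1, -3.2, -2.8]
gripper_width: 0.096
grasp_force: 59.7
```

```bash
python3 s.py
```

```text
cam 1.83 [0.5507 0.1093 0.0369] [ 4.1 -3.2 -2.8] [-0.532 -0.576 -0.063] q6 -1.37 [  2.47 -36.94 -30.61   0.84   0.95  -0.05] 0.0958893267291026 59.74265098571777
```

Request:
{"fn": "play_rows", "kwargs": {"series": [[[0.0005, -0.0003, 0, 0, 0, -5, 0], [0, 0, 0, 0, 0, -5, 0], [0, 0, 0, 0, 0, -5, 0], [0, 0, 0, 0, 0, -2, 0], [0, 0, 0, 0, 0, 0, 0], [0, 0, 0, 0, 0, 0, 0]]]}}

```text
time: 14.25
tool_pos: [0.5506, 0.1091, 0.0369]
tool_rot: [0.001, 0.214, 0.977, -0.001]
contact_force: [2.6, -5.0, 0.0]
gripper_width: 0.098
grasp_force: 60.0
```

```bash
python3 s.py
```

```text
cam 2.126 [0.5506 0.1091 0.0369] [ 2.6 -5.   0. ] [-0.745 -0.378 -0.009] q6 -1.074 [ 2.960e+00 -3.632e+01 -3.075e+01  1.180e+00  5.500e-01  1.000e-02] 0.09831252462464288 59.970606565475464
```

Request:
{"fn": "play_rows", "kwargs": {"series": [[[0.0003, -0.0005, 0, 0, 0, -2.5, 0], [0, 0, 0, 0, 0, -2.5, 0], [0, 0, 0, 0, 0, 0, 0], [0, 0, 0, 0, 0, 0, 0]]]}}

```text
time: 14.65
tool_pos: [0.5506, 0.109, 0.0369]
tool_rot: [0.0, 0.257, 0.966, -0.0]
contact_force: [0.9, -5.3, 1.5]
gripper_width: 0.099
grasp_force: 60.1
```

```bash
python3 s.py
```

```text
cam 2.214 [0.5506 0.109  0.0369] [ 0.9 -5.3  1.5] [-0.745 -0.216  0.046] q6 -0.987 [  2.75 -35.78 -30.67   1.15   0.33   0.04] 0.09886429445730047 60.1464718580246
```

Request:
{"fn": "play_rows", "kwargs": {"series": [[[0, -0.0003, 0, 0, 0, -2.5, 0], [0, 0, 0, 0, 0, -2.5, 0], [0, 0, 0, 0, 0, 0, 0], [0, 0, 0, 0, 0, 0, 0]]]}}

```text
time: 15.05
tool_pos: [0.5506, 0.1089, 0.0369]
tool_rot: [0.0, 0.299, 0.954, -0.0]
contact_force: [1.0, -5.2, 0.6]
gripper_width: 0.103
grasp_force: 60.2
```

```bash
python3 s.py
```

```text
cam 2.302 [0.5506 0.1089 0.0369] [ 1.  -5.2  0.6] [-0.778 -0.233  0.088] q6 -0.9 [ 2.730e+00 -3.555e+01 -3.040e+01  1.150e+00  3.700e-01  3.000e-02] 0.10310414750286873 60.19051730632782
```

Request:
{"fn": "play_rows", "kwargs": {"series": [[[0, 0, 0, 0, 0, -3, 0], [0, 0, 0, 0, 0, 0, 0], [0, 0, 0, 0, 0, 0, 0]]]}}

```text
time: 15.35
tool_pos: [0.5505, 0.1089, 0.0369]
tool_rot: [0.0, 0.324, 0.946, -0.0]
contact_force: [2.8, -5.4, 1.0]
gripper_width: 0.098
grasp_force: 60.2
```

```bash
python3 s.py
```

```text
cam 2.355 [0.5505 0.1089 0.0369] [ 2.8 -5.4  1. ] [-0.79  -0.301 -0.074] q6 -0.848 [ 2.870e+00 -3.550e+01 -3.042e+01  1.180e+00  3.300e-01 -2.000e-02] 0.09758003012785312 60.21723210811615
```

Still free.

Request:
{"fn": "play_rows", "kwargs": {"series": [[[0, -0.0005, 0, 0, 0, -2.5, 0], [0, 0, 0, 0, 0, -2.5, 0], [0, 0, 0, 0, 0, 0, 0], [0, 0, 0, 0, 0, 0, 0]]]}}

```text
time: 15.75
tool_pos: [0.5505, 0.1088, 0.0369]
tool_rot: [0.0, 0.365, 0.931, 0.0]
contact_force: [1.1, -3.4, 1.0]
gripper_width: 0.098
grasp_force: 60.3
```

```bash
python3 s.py
```

```text
cam 2.442 [0.5505 0.1088 0.0369] [ 1.1 -3.4  1. ] [-0.498 -0.31   0.003] q6 -0.761 [ 1.790e+00 -3.525e+01 -3.017e+01  7.600e-01  3.500e-01  2.000e-02] 0.09846931001411798 60.262523889541626
```

Request:
{"fn": "play_rows", "kwargs": {"series": [[[0, 0, 0, 0, 0, -2.5, 0], [0, 0, 0, 0, 0, -2.5, 0], [0, 0, 0, 0, 0, 0, 0], [0, 0, 0, 0, 0, 0, 0]]]}}

```text
time: 16.15
tool_pos: [0.5504, 0.1087, 0.0369]
tool_rot: [0.0, 0.405, 0.914, 0.0]
contact_force: [1.5, -4.4, 1.2]
gripper_width: 0.1
grasp_force: 60.4
```

```bash
python3 s.py
```

```text
cam 2.529 [0.5504 0.1087 0.0369] [ 1.5 -4.4  1.2] [-0.488 -0.188  0.05 ] q6 -0.674 [ 1.780e+00 -3.488e+01 -2.999e+01  7.700e-01  2.600e-01  3.000e-02] 0.10023752518280067 60.37185788154602
```

Request:
{"fn": "play_rows", "kwargs": {"series": [[[0, 0, 0, 0, 0, -2.5, 0], [0, 0, 0, 0, 0, -2.5, 0], [0, 0, 0, 0, 0, 0, 0], [0, 0, 0, 0, 0, 0, 0]]]}}

```text
time: 16.55
tool_pos: [0.5504, 0.1087, 0.0369]
tool_rot: [0.0, 0.445, 0.896, 0.0]
contact_force: [0.7, -3.5, 2.3]
gripper_width: 0.097
grasp_force: 60.5
```

```bash
python3 s.py
```

```text
cam 2.616 [0.5504 0.1087 0.0369] [ 0.7 -3.5  2.3] [-0.522 -0.12  -0.013] q6 -0.587 [ 1.840e+00 -3.445e+01 -2.985e+01  8.000e-01  1.100e-01  2.000e-02] 0.09727244052620046 60.492040514945984
```

Request:
{"fn": "play_rows", "kwargs": {"series": [[[0, 0, 0, 0, 0, -2.5, 0], [0, 0, 0, 0, 0, -2.5, 0], [0, 0, 0, 0, 0, 0, 0], [0, 0, 0, 0, 0, 0, 0]]]}}

```text
time: 16.95
tool_pos: [0.5503, 0.1086, 0.0369]
tool_rot: [-0.0, 0.483, 0.875, -0.0]
contact_force: [-0.8, -3.3, 3.7]
gripper_width: 0.096
grasp_force: 60.6
```

```bash
python3 s.py
```

```text
cam 2.704 [0.5503 0.1086 0.0369] [-0.8 -3.3  3.7] [-0.556  0.075  0.051] q6 -0.5 [ 1.920e+00 -3.396e+01 -2.975e+01  8.700e-01 -1.000e-01  2.000e-02] 0.09585522602217729 60.63931167125702
```

Request:
{"fn": "play_rows", "kwargs": {"series": [[[0, 0, 0, 0, 0, -2.5, 0], [0, 0, 0, 0, 0, -2.5, 0], [0, 0, 0, 0, 0, 0, 0], [0, 0, 0, 0, 0, 0, 0]]]}}

```text
time: 17.35
tool_pos: [0.5502, 0.1086, 0.0369]
tool_rot: [-0.0, 0.521, 0.854, -0.0]
contact_force: [-0.8, -3.1, 5.5]
gripper_width: 0.099
grasp_force: 60.8
```

```bash
python3 s.py
```

```text
cam 2.791 [0.5502 0.1086 0.0369] [-0.8 -3.1  5.5] [-0.567  0.15   0.019] q6 -0.412 [  2.05 -33.57 -29.72   0.94  -0.29   0.  ] 0.09871440239923054 60.795907974243164
```

Request:
{"fn": "play_rows", "kwargs": {"series": [[[0, 0, 0, 0, 0, -2.5, 0], [0, 0, 0, 0, 0, -2.5, 0], [0, 0, 0, 0, 0, 0, 0], [0, 0, 0, 0, 0, 0, 0]]]}}

```text
time: 17.75
tool_pos: [0.5501, 0.1086, 0.0369]
tool_rot: [-0.0, 0.558, 0.83, -0.0]
contact_force: [-1.2, -4.1, 5.4]
gripper_width: 0.094
grasp_force: 60.8
```

```bash
cat > p.py <<'E'
from plant import manip
from h import *
S=manip.grab_frame("side")
o=np.array([.5555,.0627,0]);th=np.radians(7.1);ex=np.array([np.cos(th),np.sin(th),0]);ey=np.array([-ex[1],ex[0],0])
P=[ray(S,dark(S["frame"],proj(S,o+ex*x-.012*ey+[-.001,.0013,.072]),4),.072)-[-.001,.0013,0] for x in(.065,-.065)]
F,N=P; m=(F+N)/2; d=F-N
print("yaw",np.degrees(np.arctan2(d[1],d[0])),"panel riser x,y",(m-o)@ex,(m-o)@ey)
E
python3 s.py; python3 p.py
```

```text
cam 2.878 [0.5501 0.1086 0.0369] [-1.2 -4.1  5.4] [-0.679  0.161 -0.007] q6 -0.325 [ 2.090e+00 -3.347e+01 -2.977e+01  9.700e-01 -3.700e-01  1.000e-02] 0.09443822723144105 60.83882510662079
yaw 9.018145041123956 panel riser x,y -0.00030803947747918534 -0.014854989426865141
```

Run:
```python
from plant import manip
from h import *
S=manip.grab_frame("side"); S0=dict(np.load("pics/side2.npz"))
cv2.imwrite("pics/p4.png",cv2.resize(S["frame"][165:255,230:350],None,fx=6.6,fy=6.6,interpolation=cv2.INTER_CUBIC))
```

```text
(no output)
```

View pics/p4.png

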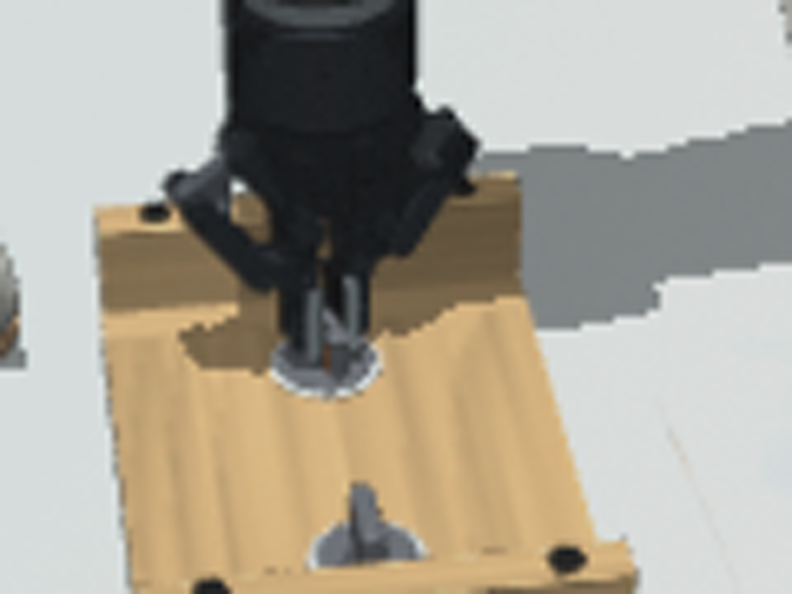

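The picture shows the gripper hiding the right foot at (465,185), so that yaw reading can't be trusted. The left foot at (155,212) has moved about 1 px (2–3 mm) towards the board, so the hook is drawing. The wing's orange end now faces the fitted side. I'll continue.

Request:
{"fn": "play_rows", "kwargs": {"series": [[[0, -0.0003, 0, 0, 0, -2.5, 0], [0, 0, 0, 0, 0, -2.5, 0], [0, 0, 0, 0, 0, 0, 0], [0, 0, 0, 0, 0, 0, 0]]]}}

```text
time: 18.25
tool_pos: [0.5501, 0.1085, 0.0369]
tool_rot: [-0.0, 0.593, 0.805, -0.0]
contact_force: [-1.0, -3.8, 4.9]
gripper_width: 0.097
grasp_force: 60.9
```

```bash
python3 s.py
```

```text
cam 2.965 [0.5501 0.1085 0.0369] [-1.  -3.8  4.9] [-0.553  0.225  0.022] q6 -0.239 [  1.53 -33.41 -29.8    0.77  -0.41   0.04] 0.09749759549324283 60.85826575756073
```

Request:
{"fn": "play_rows", "kwargs": {"series": [[[0, 0, 0, 0, 0, -2.5, 0], [0, 0, 0, 0, 0, -2.5, 0], [0, 0, 0, 0, 0, 0, 0], [0, 0, 0, 0, 0, 0, 0]]]}}

```text
time: 18.65
tool_pos: [0.55, 0.1085, 0.0369]
tool_rot: [-0.0, 0.628, 0.778, -0.0]
contact_force: [-1.5, -3.2, 6.5]
gripper_width: 0.104
grasp_force: 60.9
```

```bash
python3 s.py
```

```text
cam 3.052 [0.55   0.1085 0.0369] [-1.5 -3.2  6.5] [-0.541  0.241  0.196] q6 -0.152 [  1.44 -33.33 -29.85   0.84  -0.49   0.16] 0.10425175295551425 60.902153849601746
```

Torque is rising (0.20 Nm), so smaller steps now.

Request:
{"fn": "play_rows", "kwargs": {"series": [[[0, 0, 0, 0, 0, -1.5, 0], [0, 0, 0, 0, 0, 0, 0], [0, 0, 0, 0, 0, 0, 0]]]}}

```text
time: 18.95
tool_pos: [0.55, 0.1085, 0.0369]
tool_rot: [-0.0, 0.638, 0.77, -0.0]
contact_force: [-1.5, -3.1, 6.5]
gripper_width: 0.101
grasp_force: 61.0
```

```bash
python3 s.py; python3 s.py
```

```text
cam 3.078 [0.55   0.1085 0.0369] [-1.5 -3.1  6.5] [-0.55   0.292  0.224] q6 -0.126 [  1.32 -33.31 -29.86   0.88  -0.5    0.26] 0.10069225952335066 60.96087098121643
cam 3.078 [0.55   0.1085 0.0369] [-1.5 -3.1  6.5] [-0.55   0.292  0.224] q6 -0.126 [  1.32 -33.31 -29.86   0.88  -0.5    0.26] 0.10069225952335066 60.96087098121643
```

Request:
{"fn": "play_rows", "kwargs": {"series": [[[0, 0, 0, 0, 0, -1.5, 0], [0, 0, 0, 0, 0, 0, 0], [0, 0, 0, 0, 0, 0, 0]]]}}

```text
time: 19.25
tool_pos: [0.55, 0.1085, 0.0369]
tool_rot: [-0.0, 0.648, 0.762, -0.0]
contact_force: [-1.5, -2.9, 6.0]
gripper_width: 0.1
grasp_force: 61.0
```

```bash
python3 s.py
```

```text
cam 3.104 [0.55   0.1085 0.0369] [-1.5 -2.9  6. ] [-0.557  0.242  0.331] q6 -0.1 [  1.31 -33.28 -29.87   0.89  -0.52   0.29] 0.10005444493281936 60.992242097854614
```

Request:
{"fn": "play_rows", "kwargs": {"series": [[[0, 0, 0, 0, 0, -0.5, 0], [0, 0, 0, 0, 0, 0, 0], [0, 0, 0, 0, 0, 0, 0]]]}}

```text
time: 19.55
tool_pos: [0.5499, 0.1085, 0.0369]
tool_rot: [-0.0, 0.651, 0.759, -0.0]
contact_force: [-1.7, -3.9, 5.9]
gripper_width: 0.099
grasp_force: 61.1
```

```bash
python3 s.py
```

```text
cam 3.112 [0.5499 0.1085 0.0369] [-1.7 -3.9  5.9] [-0.512  0.304  0.393] q6 -0.091 [  1.23 -33.28 -29.87   0.92  -0.53   0.35] 0.0988912213740644 61.0615736246109
```

Held at 0.39 Nm, it is firmly tight. I'll release and retreat, opening only part way.

Request:
{"fn": "play_rows", "kwargs": {"series": [[[0, 0, 0, 0, 0, 0, 0.25], [0, 0, 0, 0, 0, 0, 0.35], [0, 0, 0, 0, 0, 0, 0.35], [0, 0, 0.02, 0, 0, 0, 0.35], [0, 0, 0.03, 0, 0, 0, 0.35], [0, 0, 0.04, 0, 0, 0, 0.35], [0, 0, 0.04, 0, 0, 0, 0.35], [0, 0, 0.04, 0, 0, 0, 0.35], [0, 0, 0, 0, 0, 0, 0.35], [0, 0, 0, 0, 0, 0, 0.35]]]}}

```text
time: 20.55
tool_pos: [0.5508, 0.1087, 0.2079]
tool_rot: [0.001, 0.652, 0.758, 0.001]
contact_force: [0.7, 0.2, -0.8]
gripper_width: 0.349
grasp_force: 0.0
```

```bash
python3 s.py; python3 p.py
python3 - <<'E'
from plant import manip
from h import *
S=manip.grab_frame("side")
cv2.imwrite("pics/p5.png",cv2.resize(S["frame"][165:255,230:350],None,fx=6.6,fy=6.6,interpolation=cv2.INTER_CUBIC))
E
```

```text
cam 3.115 [0.5508 0.1087 0.2079] [ 0.7  0.2 -0.8] [-0.004  0.023  0.016] q6 -0.089 [ 1.000e-02 -3.488e+01 -3.867e+01  0.000e+00 -4.000e-02 -0.000e+00] 0.3486172670597743 0.0
yaw 7.243073489392383 panel riser x,y -0.00022941857556735997 -0.01026056572153923
```

View pics/p5.png

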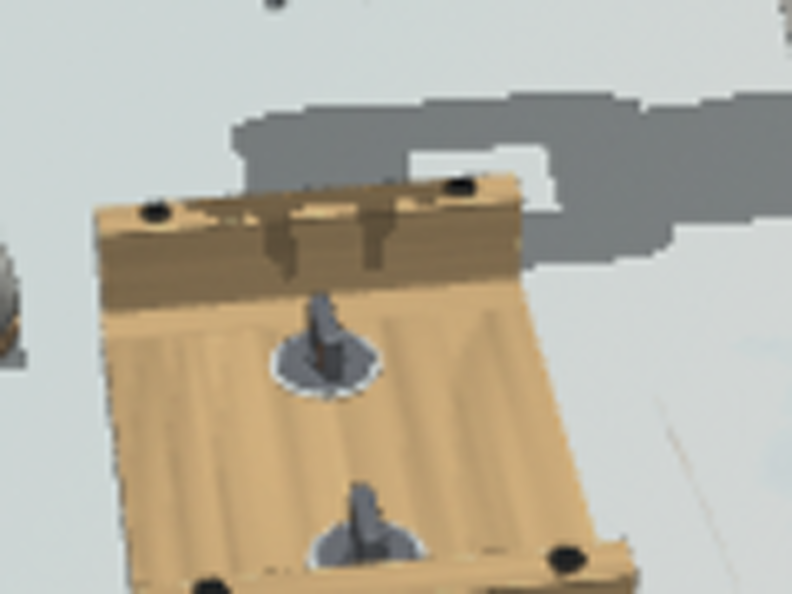

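The panel is flush (y = -10.3 mm, x = -0.2 mm, yaw 7.2° against 7.1°), its feet are at (155,212) and (460,187), and the wing has turned about half a turn. The gripper is clear, so I'll hand in.

```bash
python3 -c "
from plant import manip
print(manip.job_done())"
```

```text
the job is handed in; nothing more can be done
None
```

The panel is fitted and drawn flush against the board, the cam is turned to about 3.1 rad and felt firm at about 0.39 Nm, and the job was handed in at about 21 s with the gripper clear.

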